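# Wedge a split pump casing apart evenly

## Robot

A 6-joint arm with a two-finger parallel gripper is mounted at the origin on the work surface. World frame = base frame: x ahead of the robot, y to its left, z up, the work surface at z = 0. Lengths are in m, angles in rad, forces in N, time in s.
With the tool pointing down it reaches from about 0.4 to 0.825 m from the base axis. Payload 7 kg.
Tool frame: the origin (TCP) lies midway between the tips of the shut fingers; the grasp point (between the pads) lies hold_point_z behind it (hold_point_z is the distance from the TCP to the grasp point, in m); z points along the fingers, y is the line along which they close (so a half turn about z gives the same grasp; the last joint's range is limited). The gripper opens to 88 mm and grips with 3 to 60 N. Pads are 19 mm wide; open, the fingers measure 130 mm over their backs; the gripper's body (78 mm by 193 mm) begins 47 mm behind the grasp point.
Start: joints at [1.52, 0.359, 0.012, 0, -1.224, -0.288], TCP at [0.224, 0.637, 0.227] pointing down, gripper open.
Joint ranges: [-3.07, 3.07], [-1.43, 2.12], [-1.02, 1.25], [-3.03, 1.67], [-3.05, -0], [-3.03, 3.03]. Speed limits (rad/s): [2.39, 2.39, 3.01, 3.14, 3.14, 3.14].

## Interface

Orientations are given as [roll, pitch, yaw] about the fixed x, y, z axes, in that order (R = Rz(yaw) Ry(pitch) Rx(roll)).
In Python, from station import * gives the robot as it stands.
- The arm moves only by the tool apply_moves, never from a script. Its argument "steps" is a list of rows, each an object with "translation": the shift along the world's x, y, z scaled (see below), a list of three; "rotation": the turn, a rotation vector about the world's x, y, z scaled (see below), a list of three. A call has exactly 10 rows; each row is the pose to reach, as a shift and turn from the pose commanded when the call began; what a row does not reach only later rows make up. The controller multiplies each number of a shift by 250 mm and each number of a turn by 30 degrees. A row lasts 1/12 s, in which the tool goes at most 41.7 mm and 7.16 degrees, less where a joint would pass 70% of its speed; a pose out of reach is approached as far as the arm can. A call with a number of a shift or a turn outside -1 to 1 is refused whole. A call with a gripper value outside its range is refused whole. "jaw" is the closure, from -1 (fully open) to 1 (shut), so that 0 is half open, set as the call begins (left out, the last holds). The fingers move at their own pace and stop on an object; "newtons" is the grip in N (left out, the last holds). Time passes only in rows, so rows that repeat a pose let the fingers close, or fill a call up. It gives the time, the measured TCP pose, the force, the opening and the grip force at its end, in the units of the state.
- get_state(): the state, without advancing time (a new reading comes with each control period).
- grab_frame(name): name is "scene" or "top"; returns the picture (400x640x3 uint8, blue, green, red); there is no depth.
- camera_model(name): a dict with "fx", "fy", "cx", "cy" (pixels), "xyz" and "rotation" of the camera in the world. Camera axes: x right, y down, z forward; pixel columns grow to the right and rows downward; lengths in m; the calibration is good to about 2 mm. A picture is of the moment at which its call begins. camera_model takes no time and is no camera call.
- job_done(): hands the job in; it is judged then, once.
The state is a dict: "t": time; "q": joint angles; "qd": joint speeds; "joint_efforts": joint torques, N m; "eef_pos": TCP position; "ee_rot": TCP orientation; "force": force on the tool from outside, world axes, zero at the start; "moment": the same for the moment, N m; "width": finger opening in m; "gripper_force": force on a finger pad.
Only numpy, scipy, OpenCV 4.12 (cv2) and the standard library are available. Lean on these libraries where they do the work, as an engineer would, in place of code of your own. Each camera call takes 0.05 s, during which the arm holds its last target. There are 200 camera calls.

## Task

The rear half of a split pump casing is clamped in the vice and its front half sits pressed on tight. Take the steel wedge from the tool rack and push it down into the left and right notches of the seam by turns, a bit at a time so that the front half never sits askew by more than about 10 degrees, until the seam stands open at least 12 mm at both notches. Open it with the wedge only, keeping the gripper off the casing and the vice, then hang the wedge back upright in the rack where it was.

Things in the scene. Friction and masses are not known exactly. Their poses are not given: they have to be found in the camera images.
- housing: Grey-painted rear half of a pump casing, fixed in a blue vice. Origin: on the bench under the seam's middle; x: square to the seam, to the front half (away from the robot); y: along it, left; z up. Seam: upright plane x=0. Each half: 42 mm in x, 90 in y, 40 to 120 mm above the bench. A port (36 x 28, top 144 mm up) covers the seam's middle; vice jaws end 95 mm up. The gap stays as pushed, about 5 N.
- notch_left (a point): Point on the bare-metal FRONT half's seam face at the bottom of the left notch, 102 mm up, y=+30 mm; at the start in the seam plane. Its x in the housing frame is the opening there. Notch: V groove open from above, 20 mm wide at its top (120 mm up), narrowing over 18 mm to the shut seam, from 17 to 45 mm off the middle (y). Its x axis is square to the front half's seam face.
- notch_right (a point): The same at the right notch, y=-30 mm. Wedging one notch open swings the front half about the seam point 38 mm from the middle on the other side (the other notch opens an eighth as much). 12 mm at one notch alone is 10 degrees askew: go by turns, e.g. 7 mm, the other to 15, the first to 15.
- wedge_grip (a point): Centre of the wedge's square steel handle, 24 x 24 x 50 mm tall; z up, x to the bevel. 25 mm below it: collar 50 (x) x 26 x 6 mm; then the blade, 70 long, 20 wide (y), tip 101 mm below this point. Flat upright back at x=-12 mm; bevel from x=-9 at the tip to +12 at the collar (0.3 mm thicker per mm up). Hangs back to the robot, as needed at the seam: back to the rear half. About 0.3 kg.
- rack: Dark steel rack, fixed, origin on the bench under its middle, 100 (x) x 240 (y) mm, three places at y=-70, 0, 70 mm in any order. The tools hang by their collars on two rails along y, tops 85 mm up, 38 mm apart inside, 66 outside. Neighbours of the wedge: a round punch with a mushroom head and a scraper with a flat wooden grip, as tall.
There are look-alikes about, which are no part of the job. Leave any blue or purple look-alike of the part that bears wedge_grip alone. What is shaped like the housing but purple is not meant.

How it is judged:
By the outcome, as a careful person would: the job done as asked, in the order asked, and still so for the second after the job is handed in, with the robot touching nothing.
It also fails if it takes over 64 s, if anything falls off the work surface, if the arm or the gripper's body presses on something with over 40 N, if the wrist force passes 120 N, or if a joint passes its speed limit or range.

## Working session

There is one attempt and no reset: what is moved stays moved. The work goes in short steps, Python scripts to look and compute and a tool call to move; the robot and the scene stay as the last step left them, time stands still between calls to the robot, and variables do not carry over. Pictures are saved under pics/ and viewed, at most 10 in all, crops included, and the job is handed in when it is done.

Besides the shell and the picture viewer there is one more tool, called after ">>>" by a JSON object that holds its "api" and its "payload". apply_moves: Moves the arm, as the interface text tells. Shifts and turns lie within -1 to 1; 1 stands for 250 mm of shift or 30 degrees of turn. Its arguments: {"type":"object","properties":{"steps":{"type":"array"},"jaw":{"type":"number"},"newtons":{"type":"number"}},"required":["steps"]}

```bash
mkdir -p pics; ls; python3 - <<'E'
from station import *
import cv2
s=get_state();print({k:s[k] for k in('t','eef_pos','ee_rot','force','width')}); 
for n in('scene','top'):
    cv2.imwrite(f'pics/{n}0.png',grab_frame(n));c=camera_model(n);print(n,c)
try:
    print(hold_point_z)
except Exception as e: print(e)
E
```

```text
pics
{'t': 0.0, 'eef_pos': array([0.22421299, 0.63617005, 0.22563162]), 'ee_rot': array([ 3.13998251e+00, -1.25512907e-04, -3.38955144e-01]), 'force': array([-0.01748582, -1.03610783,  0.03834252]), 'width': 0.08751239314915615}
scene {'fx': 467.80086245985615, 'fy': 467.80086245985615, 'cx': 316.9418157701433, 'cy': 190.94313700237822, 'xyz': array([ 1.06004231, -0.33664006,  0.82700699]), 'rotation': array([-2.33212276, -0.02140676,  1.0982618 ])}
top {'fx': 475.1968048948851, 'fy': 475.1968048948851, 'cx': 321.6827656531415, 'cy': 199.70631272513134, 'xyz': array([0.1947166 , 0.04864962, 1.46689501]), 'rotation': array([-3.01365606, -0.01169004, -1.57766396])}
0.0188
```

View pics/scene0.png

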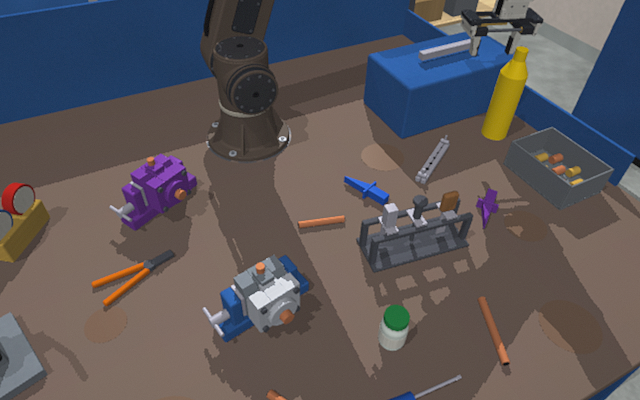

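View pics/top0.png

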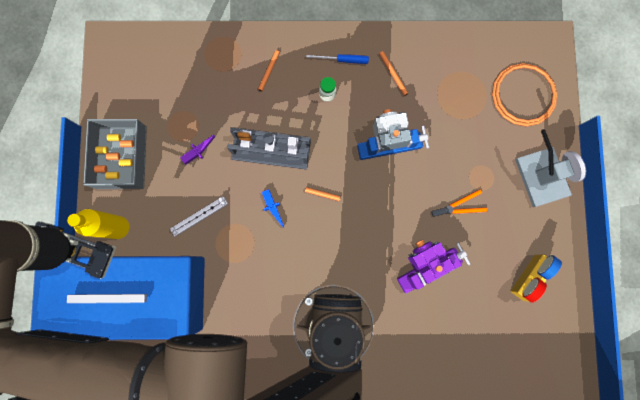

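The grey housing is in the blue vice at scene (265,295) / top (393,135); the purple one at (160,190) is not meant. On the rack, the steel wedge looks to be at scene (389,217), the punch at (420,207) and the scraper at (450,202). The blue wedge (367,190) and purple wedge (487,207) lie on the bench and stay alone. I'll enlarge to confirm.

```bash
python3 - <<'E'
import cv2,numpy as np
s=cv2.imread('pics/scene0.png');t=cv2.imread('pics/top0.png')
z=lambda im,x,y,w,h,k:cv2.resize(im[y:y+h,x:x+w],None,fx=k,fy=k,interpolation=cv2.INTER_CUBIC)
a=np.hstack([z(s,350,180,130,100,3),z(s,200,250,130,100,3)])
b=np.hstack([z(t,220,112,98,60,4)[:, :390],z(t,340,98,98,60,4)[:, :390]])
cv2.imwrite('pics/crop1.png',np.vstack([a,b]))
E
```

```text
(no output)
```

View pics/crop1.png

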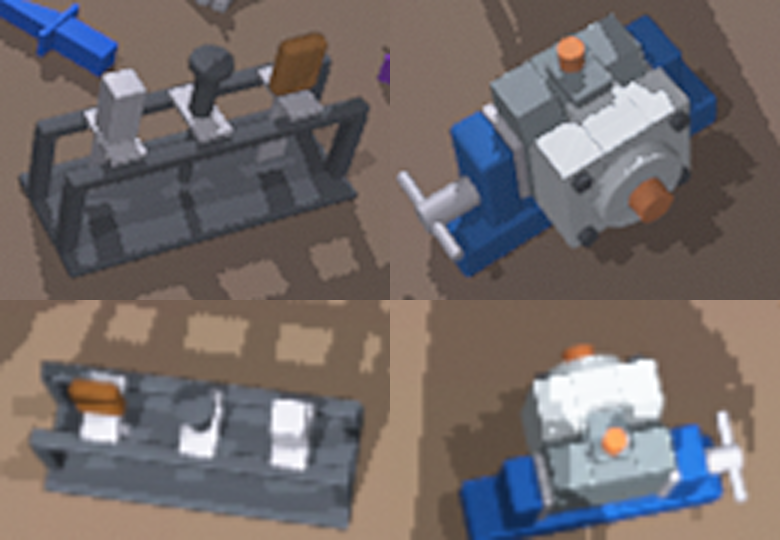

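Wedge confirmed: square steel handle at the rack's place toward the robot's right (scene crop (120,105)); mushroom punch in the middle, wooden scraper on the far left. Now a larger crop to pick corners.

```bash
python3 - <<'E'
import cv2,numpy as np
s=cv2.imread('pics/scene0.png');t=cv2.imread('pics/top0.png')
def z(im,x,y,w,h,k):
    o=cv2.resize(im[y:y+h,x:x+w],None,fx=k,fy=k,interpolation=cv2.INTER_CUBIC)
    for u in range(x,x+w,10):
        cv2.line(o,((u-x)*k,0),((u-x)*k,6),(0,255,255),1);cv2.putText(o,str(u),((u-x)*k,16),0,.35,(0,255,255),1)
    for v in range(y,y+h,10):
        cv2.line(o,(0,(v-y)*k),(6,(v-y)*k),(0,255,255),1);cv2.putText(o,str(v),(8,(v-y)*k+4),0,.35,(0,255,255),1)
    return o
a=np.hstack([z(s,353,190,50,37,8),z(s,230,255,80,60,5)[:296]])
b=np.hstack([z(t,224,118,100,60,4),z(t,355,105,80,60,5)[:240]])
cv2.imwrite('pics/crop2.png',np.vstack([a,b]))
E
```

```text
(no output)
```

View pics/crop2.png

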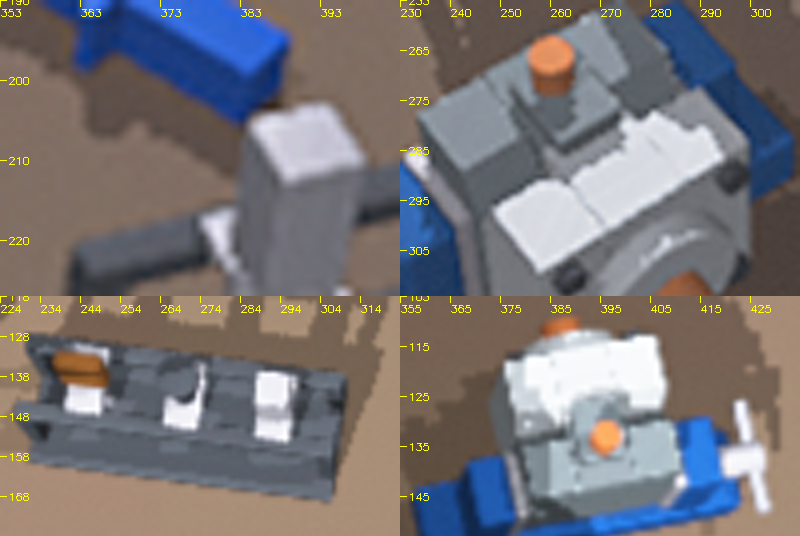

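```bash
cat >h.py <<'E'
from station import *
import numpy as np,cv2
from scipy.spatial.transform import Rotation as R
from scipy.optimize import least_squares
def proj(n,P):
    c=camera_model(n);M=R.from_euler('xyz',c['rotation']).as_matrix()
    p=(np.asarray(P)-c['xyz'])@M
    return np.c_[c['fx']*p[:,0]/p[:,2]+c['cx'],c['fy']*p[:,1]/p[:,2]+c['cy']]
def place(v,P):
    P=np.asarray(P,float)/1000;c,s=np.cos(v[2]),np.sin(v[2])
    return np.c_[v[0]+c*P[:,0]-s*P[:,1],v[1]+s*P[:,0]+c*P[:,1],P[:,2]]
def fit(obs,x0,verb=1):
    def f(v): return np.concatenate([(proj(n,place(v,[p]))-uv)[0] for n,p,uv in obs])
    r=least_squares(f,x0,loss='soft_l1')
    if verb:
        print(np.round(r.x,4),'yaw deg',round(np.degrees(r.x[2]),2))
        for o,e in zip(obs,f(r.x).reshape(-1,2)): print(o[0],o[1],np.round(e,1))
    return r.x
E
python3 - <<'E'
from h import *
S,T='scene','top'
H=[(S,(-42,-45,120),(233.6,276.6)),(S,(-10,-45,120),(243.4,289)),(S,(10,-45,120),(249,296.4)),(S,(42,-45,120),(258,309.4)),(S,(42,45,120),(299.6,281)),(S,(10,45,120),(290,272.6)),(S,(-42,45,120),(275,255)),
(T,(42,45,120),(376,118.2)),(T,(42,-45,120),(407,112.8)),(T,(-42,45,120),(381,145.2)),(T,(-42,-45,120),(411,141.8)),(T,(-10,45,120),(380,134.4)),(T,(-10,-45,120),(410.6,129.8)),(T,(10,-45,120),(407.8,126.2))]
fit(H,[.65,-.15,0]); fit(H[:7],[.65,-.15,0]);
K=[(S,(33,-120,85),(372.3,240.7)),(S,(33,120,85),(472,215)),(S,(-33,-120,85),(362.3,220.7)),(S,(-33,120,85),(457.3,199.3)),
(T,(33,120,85),(232.75,127.75)),(T,(33,-120,85),(310.25,138.5)),(T,(-50,120,3),(231.5,159)),(T,(-50,-120,3),(306.5,169))]
k=fit(K,[.5,.15,0]);print('expected wedge',place(k,[(0,-70,116)]))
W=[(S,(-12,-12,141),(384.5,204.6)),(S,(-12,12,141),(394.2,202.9)),(S,(12,12,141),(398.6,209.7)),(S,(12,-12,141),(388.4,212.5)),(T,(0,0,141),(293.5,141))]
fit(W,[.5,.1,0]); fit(W[:4],[.5,.1,0])
E
```

```text
[ 0.5757 -0.176   0.1695] yaw deg 9.71
scene (-42, -45, 120) [-0.7  0.2]
scene (-10, -45, 120) [-1.6 -0.3]
scene (10, -45, 120) [-1.5 -0. ]
scene (42, -45, 120) [-1.  -0.2]
scene (42, 45, 120) [0.  2.7]
scene (10, 45, 120) [-0.4 -0.6]
scene (-42, 45, 120) [-0.7 -0.9]
top (42, 45, 120) [-1.5 -0.6]
top (42, -45, 120) [-2.4 -0.4]
top (-42, 45, 120) [-1. -0.]
top (-42, -45, 120) [-0.7 -1.8]
top (-10, 45, 120) [-2.1  0.2]
top (-10, -45, 120) [-2.5 -0.4]
top (10, -45, 120) [-1.  -3.3]
[ 0.5763 -0.1747  0.1795] yaw deg 10.29
scene (-42, -45, 120) [0.  0.4]
scene (-10, -45, 120) [-0.7 -0.1]
scene (10, -45, 120) [-0.5  0.1]
scene (42, -45, 120) [ 0.2 -0.2]
scene (42, 45, 120) [0.9 2.4]
scene (10, 45, 120) [ 0.4 -0.8]
scene (-42, 45, 120) [-0.2 -1. ]
[ 0.5448  0.1884 -0.145 ] yaw deg -8.31
scene (33, -120, 85) [-0.2  1.4]
scene (33, 120, 85) [0.3 1.5]
scene (-33, -120, 85) [-2.5 -0.9]
scene (-33, 120, 85) [-0.7 -2.8]
top (33, 120, 85) [-2.4 -1.5]
top (33, -120, 85) [-0.3 -1.2]
top (-50, 120, 3) [-0.8  0.1]
top (-50, -120, 3) [0.1 0.7]
expected wedge [[0.53468278 0.11917605 0.116     ]]
[ 0.536   0.1195 -0.1765] yaw deg -10.11
scene (-12, -12, 141) [-1. -0.]
scene (-12, 12, 141) [-0.  -0.6]
scene (12, 12, 141) [0.3 0.6]
scene (12, -12, 141) [-0.3  0.1]
top (0, 0, 141) [-2.9 -0.4]
[ 0.5361  0.12   -0.1768] yaw deg -10.13
scene (-12, -12, 141) [-0.8 -0.1]
scene (-12, 12, 141) [ 0.2 -0.6]
scene (12, 12, 141) [0.5 0.6]
scene (12, -12, 141) [-0.1  0.1]
```

>>> {"api": "apply_moves", "payload": {"steps": [{"translation":[0.05,-0.08,0],"rotation":[0,0,-0.1]},{"translation":[0.1,-0.16,0],"rotation":[0,0,-0.2]},{"translation":[0.15,-0.24,0],"rotation":[0,0,-0.3]},{"translation":[0.2,-0.32,0],"rotation":[0,0,-0.4]},{"translation":[0.25,-0.4,0],"rotation":[0,0,-0.5]},{"translation":[0.3,-0.48,0],"rotation":[0,0,-0.6]},{"translation":[0.35,-0.56,0],"rotation":[0,0,-0.7]},{"translation":[0.4,-0.64,0],"rotation":[0,0,-0.8]},{"translation":[0.45,-0.72,0],"rotation":[0,0,-0.9]},{"translation":[0.45,-0.76,0],"rotation":[0,0,-1]}], "jaw": -1, "newtons": 50}}

```text
t: 0.93
eef_pos: [0.3381, 0.4444, 0.2263]
ee_rot: [3.141, -0.001, -0.866]
force: [-0.5, 0.4, 0.5]
width: 0.0877
gripper_force: 0.0
```

>>> {"api": "apply_moves", "payload": {"steps": [{"translation":[0.05,-0.08,0],"rotation":[0,0,-0.1]},{"translation":[0.1,-0.16,0],"rotation":[0,0,-0.2]},{"translation":[0.15,-0.24,0],"rotation":[0,0,-0.3]},{"translation":[0.2,-0.32,0],"rotation":[0,0,-0.4]},{"translation":[0.25,-0.4,0],"rotation":[0,0,-0.5]},{"translation":[0.3,-0.48,0],"rotation":[0,0,-0.6]},{"translation":[0.35,-0.56,0],"rotation":[0,0,-0.7]},{"translation":[0.4,-0.64,0],"rotation":[0,0,-0.8]},{"translation":[0.45,-0.72,0],"rotation":[0,0,-0.9]},{"translation":[0.45,-0.76,0],"rotation":[0,0,-1]}]}}

```text
t: 1.77
eef_pos: [0.4504, 0.2547, 0.2262]
ee_rot: [3.141, -0.001, -1.39]
force: [-0.0, -0.1, -0.6]
width: 0.0875
gripper_force: 0.0
```

>>> {"api": "apply_moves", "payload": {"steps": [{"translation":[0.04,-0.06,0],"rotation":[0,0,-0.08]},{"translation":[0.08,-0.12,0],"rotation":[0,0,-0.16]},{"translation":[0.12,-0.18,0],"rotation":[0,0,-0.24]},{"translation":[0.16,-0.24,0],"rotation":[0,0,-0.32]},{"translation":[0.2,-0.3,0],"rotation":[0,0,-0.4]},{"translation":[0.24,-0.36,0],"rotation":[0,0,-0.48]},{"translation":[0.28,-0.42,0],"rotation":[0,0,-0.56]},{"translation":[0.32,-0.48,0],"rotation":[0,0,-0.63]},{"translation":[0.344,-0.536,0],"rotation":[0,0,-0.63]},{"translation":[0.344,-0.536,-0.08],"rotation":[0,0,-0.63]}]}}

```text
t: 2.6
eef_pos: [0.538, 0.1214, 0.2094]
ee_rot: [-3.137, 0.002, -1.717]
force: [1.2, 0.9, 0.7]
width: 0.0875
gripper_force: 0.0
```

```bash
python3 - <<'E'
from h import *
s=get_state();print(s['eef_pos'],s['ee_rot'],s['force'])
a=grab_frame('scene');b=grab_frame('top');cv2.imwrite('pics/s1.png',a);cv2.imwrite('pics/t1.png',b)
z=lambda im,x,y,w,h,k:cv2.resize(im[y:y+h,x:x+w],None,fx=k,fy=k,interpolation=cv2.INTER_CUBIC)
p=proj('scene',[s['eef_pos']])[0];print(p)
cv2.imwrite('pics/crop3.png',np.hstack([z(a,340,150,100,100,4),z(b,240,90,100,100,4)]))
E
```

```text
[0.5380068  0.12135435 0.20936064] [-3.13683985e+00  2.06620849e-03 -1.71708457e+00] [1.24537002 0.91558371 0.71791993]
[397.10020993 183.37204649]
```

View pics/crop3.png

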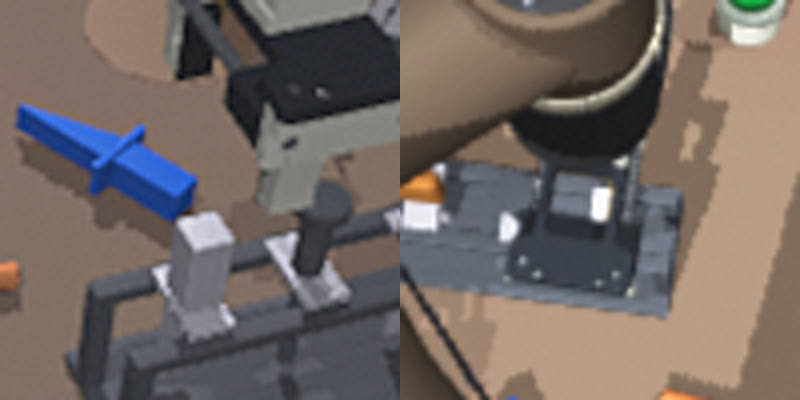

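```bash
python3 - <<'E'
from h import *
e=np.array([.538,.1214,.2094]);c,s=np.cos(-.146),np.sin(-.146);d=np.array([c,s,0]);l=np.array([-s,c,0])
for n in('scene','top'):
  for nm,P in dict(fin_p=e+.044*d+.0095*l,fin_m=e+.044*d-.0095*l,out_p=e+.065*d+.0095*l,out_m=e+.065*d-.0095*l,body_l=e-.0965*d+.039*l+[0,0,.066],body_r=e-.0965*d-.039*l+[0,0,.066],wtop=[.536,.1195,.141],under=[e[0],e[1],.141]).items(): print(n,nm,proj(n,[P])[0].round(1))
E
```

```text
scene fin_p [411.8 197.3]
scene fin_m [402.8 199.4]
scene out_p [416.9 204.8]
scene out_m [407.8 207. ]
scene body_l [398.3 124.5]
scene body_r [362.6 131.3]
scene wtop [391.2 207.4]
scene under [392.5 207.8]
top fin_p [287.5 117.5]
top fin_m [294.4 118.4]
top out_p [288.7 110.1]
top out_m [295.6 111.1]
top body_l [266.4 161. ]
top body_r [296.7 165.2]
top wtop [290.6 140.6]
top under [290.  139.9]
```

The gripper hangs over the wedge (handle top at scene (390.7,207.5), as predicted); descend and grip.

>>> {"api": "apply_moves", "payload": {"steps": [{"translation":[-0.006,-0.014,-0.05],"rotation":[0,0,0]},{"translation":[-0.006,-0.014,-0.1],"rotation":[0,0,0]},{"translation":[-0.006,-0.014,-0.15],"rotation":[0,0,0]},{"translation":[-0.006,-0.014,-0.2],"rotation":[0,0,0]},{"translation":[-0.006,-0.014,-0.25],"rotation":[0,0,0]},{"translation":[-0.006,-0.014,-0.3],"rotation":[0,0,0]},{"translation":[-0.006,-0.014,-0.35],"rotation":[0,0,0]},{"translation":[-0.006,-0.014,-0.38],"rotation":[0,0,0]},{"translation":[-0.006,-0.014,-0.4],"rotation":[0,0,0]},{"translation":[-0.006,-0.014,-0.4],"rotation":[0,0,0]}]}}

```text
t: 3.53
eef_pos: [0.5333, 0.1191, 0.1059]
ee_rot: [3.14, -0.001, -1.716]
force: [0.2, 0.4, -0.0]
width: 0.0877
gripper_force: 0.0
```

>>> {"api": "apply_moves", "payload": {"steps": [{"translation":[0,0,0],"rotation":[0,0,0]},{"translation":[0,0,0],"rotation":[0,0,0]},{"translation":[0,0,0],"rotation":[0,0,0]},{"translation":[0,0,0],"rotation":[0,0,0]},{"translation":[0,0,0],"rotation":[0,0,0]},{"translation":[0,0,0],"rotation":[0,0,0]},{"translation":[0,0,0],"rotation":[0,0,0]},{"translation":[0,0,0],"rotation":[0,0,0]},{"translation":[0,0,0],"rotation":[0,0,0]},{"translation":[0,0,0],"rotation":[0,0,0]}], "jaw": 1, "newtons": 58}}

```text
t: 4.37
eef_pos: [0.5339, 0.1191, 0.1066]
ee_rot: [3.142, -0.0, -1.716]
force: [-0.1, -0.1, 0.4]
width: 0.0265
gripper_force: 0.0
```

>>> {"api": "apply_moves", "payload": {"steps": [{"translation":[0,0,0],"rotation":[0,0,0]},{"translation":[0,0,0],"rotation":[0,0,0]},{"translation":[0,0,0],"rotation":[0,0,0]},{"translation":[0,0,0],"rotation":[0,0,0]},{"translation":[0,0,0],"rotation":[0,0,0]},{"translation":[0,0,0],"rotation":[0,0,0]},{"translation":[0,0,0],"rotation":[0,0,0]},{"translation":[0,0,0],"rotation":[0,0,0]},{"translation":[0,0,0],"rotation":[0,0,0]},{"translation":[0,0,0],"rotation":[0,0,0]}]}}

```text
t: 5.2
eef_pos: [0.5339, 0.1191, 0.1066]
ee_rot: [-3.141, 0.0, -1.716]
force: [1.2, -0.7, 0.0]
width: 0.0238
gripper_force: 58.0
```

>>> {"api": "apply_moves", "payload": {"steps": [{"translation":[0,0,0.05],"rotation":[0,0,0]},{"translation":[0,0,0.1],"rotation":[0,0,0]},{"translation":[0,0,0.15],"rotation":[0,0,0]},{"translation":[0,0,0.2],"rotation":[0,0,0]},{"translation":[0,0,0.25],"rotation":[0,0,0]},{"translation":[0,0,0.3],"rotation":[0,0,0]},{"translation":[0,0,0.35],"rotation":[0,0,0]},{"translation":[0,0,0.4],"rotation":[0,0,0]},{"translation":[0,0,0.45],"rotation":[0,0,0]},{"translation":[0,0,0.5],"rotation":[0,0,0]}]}}

```text
t: 6.03
eef_pos: [0.5329, 0.1189, 0.2312]
ee_rot: [3.139, -0.001, -1.716]
force: [1.0, -0.4, -4.2]
width: 0.0238
gripper_force: 58.0
```

>>> {"api": "apply_moves", "payload": {"steps": [{"translation":[0.01,-0.05,0.03],"rotation":[0,0,0.03]},{"translation":[0.02,-0.1,0.05],"rotation":[0,0,0.06]},{"translation":[0.03,-0.18,0.05],"rotation":[0,0,0.1]},{"translation":[0.05,-0.26,0.05],"rotation":[0,0,0.15]},{"translation":[0.07,-0.34,0.05],"rotation":[0,0,0.2]},{"translation":[0.09,-0.42,0.05],"rotation":[0,0,0.25]},{"translation":[0.11,-0.5,0.05],"rotation":[0,0,0.3]},{"translation":[0.13,-0.58,0.05],"rotation":[0,0,0.35]},{"translation":[0.15,-0.66,0.05],"rotation":[0,0,0.4]},{"translation":[0.16,-0.74,0.05],"rotation":[0,0,0.45]}]}}

```text
t: 6.87
eef_pos: [0.5734, -0.0667, 0.243]
ee_rot: [3.139, 0.001, -1.479]
force: [0.4, 0.7, -3.4]
width: 0.0237
gripper_force: 58.0
```

>>> {"api": "apply_moves", "payload": {"steps": [{"translation":[0.01,-0.05,0],"rotation":[0,0,0.03]},{"translation":[0.02,-0.1,0],"rotation":[0,0,0.06]},{"translation":[0.03,-0.15,0],"rotation":[0,0,0.09]},{"translation":[0.04,-0.2,0],"rotation":[0,0,0.12]},{"translation":[0.044,-0.25,0],"rotation":[0,0,0.15]},{"translation":[0.044,-0.28,0],"rotation":[0,0,0.16]},{"translation":[0.044,-0.308,0],"rotation":[0,0,0.16]},{"translation":[0.044,-0.308,0],"rotation":[0,0,0.16]},{"translation":[0.044,-0.308,0],"rotation":[0,0,0.16]},{"translation":[0.044,-0.308,0],"rotation":[0,0,0.16]}]}}

```text
t: 7.7
eef_pos: [0.5847, -0.1425, 0.244]
ee_rot: [3.141, 0.0, -1.397]
force: [-0.5, -1.0, -3.0]
width: 0.0237
gripper_force: 58.0
```

```bash
python3 - <<'E'
from h import *
s=get_state();print(s['t'],s['eef_pos'],s['ee_rot'],s['force'])
a=grab_frame('scene');b=grab_frame('top');cv2.imwrite('pics/s2.png',a);cv2.imwrite('pics/t2.png',b)
z=lambda im,x,y,w,h,k:cv2.resize(im[y:y+h,x:x+w],None,fx=k,fy=k,interpolation=cv2.INTER_CUBIC)
# predicted wedge points in image
e=s['eef_pos'];y=s['ee_rot'][2]+np.pi/2
v=[e[0],e[1],y];g=(e[2]+.0094)*1000
P=[(-12,-10,g-101),(-9,-10,g-101),(-9,10,g-101),(25,-13,g-25),(25,13,g-25),(25,-13,g-31),(25,13,g-31),(-25,-13,g-25),(12,-12,g-25),(12,12,g-25)]
for p,q in zip(P,proj('scene',place(v,P))): print(p[:2],round(p[2]-g),q.round(1))
o=z(a,225,205,100,110,5);
for u in range(0,100,10): cv2.putText(o,str(225+u),(u*5,10),0,.35,(0,255,255),1)
for u in range(0,110,10): cv2.putText(o,str(205+u),(0,u*5+4),0,.35,(0,255,255),1)
cv2.imwrite('pics/crop4.png',o)
E
```

```text
7.7 [ 0.58470781 -0.14245552  0.24396219] [ 3.14146243e+00  2.80607812e-04 -1.39659799e+00] [-0.45696505 -1.02232462 -2.9687963 ]
(-12, -10) -101 [276.1 264.7]
(-9, -10) -101 [277.  265.7]
(-9, 10) -101 [286.3 260.5]
(25, -13) -25 [285.3 251.6]
(25, 13) -25 [298.3 244.3]
(25, -13) -31 [285.4 253.9]
(25, 13) -31 [298.3 246.7]
(-25, -13) -25 [268.6 232.9]
(12, -12) -25 [281.4 246.3]
(12, 12) -25 [293.3 239.8]
```

View pics/crop4.png

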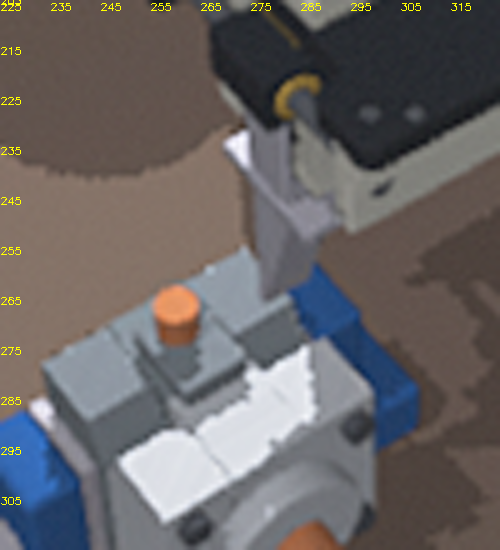

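Wedge tip at scene (277,265) is where predicted and sits over the left notch; casing points agree. Begin wedging left.

>>> {"api": "apply_moves", "payload": {"steps": [{"translation":[0,0,-0.03],"rotation":[0,0,0]},{"translation":[0,0,-0.06],"rotation":[0,0,0]},{"translation":[0,0,-0.09],"rotation":[0,0,0]},{"translation":[0,0,-0.11],"rotation":[0,0,0]},{"translation":[0,0,-0.125],"rotation":[0,0,0]},{"translation":[0,0,-0.14],"rotation":[0,0,0]},{"translation":[0,0,-0.15],"rotation":[0,0,0]},{"translation":[0,0,-0.16],"rotation":[0,0,0]},{"translation":[0,0,-0.17],"rotation":[0,0,0]},{"translation":[0,0,-0.18],"rotation":[0,0,0]}]}}

```text
t: 8.63
eef_pos: [0.5841, -0.1435, 0.1997]
ee_rot: [3.14, -0.001, -1.396]
force: [-5.0, -0.6, 4.7]
width: 0.0235
gripper_force: 58.0
```

>>> {"api": "apply_moves", "payload": {"steps": [{"translation":[0,0,-0.004],"rotation":[0,0,0]},{"translation":[0,0,-0.008],"rotation":[0,0,0]},{"translation":[0,0,-0.012],"rotation":[0,0,0]},{"translation":[0,0,-0.016],"rotation":[0,0,0]},{"translation":[0,0,-0.02],"rotation":[0,0,0]},{"translation":[0,0,-0.024],"rotation":[0,0,0]},{"translation":[0,0,-0.024],"rotation":[0,0,0]},{"translation":[0,0,-0.024],"rotation":[0,0,0]},{"translation":[0,0,-0.024],"rotation":[0,0,0]},{"translation":[0,0,-0.024],"rotation":[0,0,0]}]}}

```text
t: 9.47
eef_pos: [0.5838, -0.1434, 0.1935]
ee_rot: [3.14, -0.0, -1.397]
force: [-5.0, -0.0, 3.5]
width: 0.0241
gripper_force: 58.0
```

>>> {"api": "apply_moves", "payload": {"steps": [{"translation":[0,0,-0.004],"rotation":[0,0,0]},{"translation":[0,0,-0.008],"rotation":[0,0,0]},{"translation":[0,0,-0.012],"rotation":[0,0,0]},{"translation":[0,0,-0.016],"rotation":[0,0,0]},{"translation":[0,0,-0.02],"rotation":[0,0,0]},{"translation":[0,0,-0.024],"rotation":[0,0,0]},{"translation":[0,0,-0.028],"rotation":[0,0,0]},{"translation":[0,0,-0.032],"rotation":[0,0,0]},{"translation":[0,0,-0.032],"rotation":[0,0,0]},{"translation":[0,0,-0.032],"rotation":[0,0,0]}]}}

```text
t: 10.3
eef_pos: [0.5834, -0.1432, 0.1848]
ee_rot: [3.139, 0.0, -1.397]
force: [-4.5, -0.8, 0.4]
width: 0.0232
gripper_force: 58.0
```

```bash
python3 - <<'E'
from h import *
s=get_state();print(s['t'],s['eef_pos'],s['ee_rot'],s['force'])
a=grab_frame('scene');cv2.imwrite('pics/s3.png',a)
z=lambda im,x,y,w,h,k:cv2.resize(im[y:y+h,x:x+w],None,fx=k,fy=k,interpolation=cv2.INTER_CUBIC)
for th in (0,5):
  t=np.radians(th);v=np.array([.5763,-.1747,.178])
  def rot(p): # front half swung about (0,-38), left side goes +x
    x,y,zz=p;y+=38;return (x*np.cos(t)+y*np.sin(t),-38-x*np.sin(t)+y*np.cos(t),zz)
  P=[(42,-45,120),(42,45,120),(10,45,120),(10,-45,120)]
  print(th,proj('scene',place(v,[rot(p) for p in P])).round(1).tolist())
def g(im):
  o=z(im,225,225,90,100,4)
  for u in range(0,90,10): cv2.putText(o,str(225+u),(u*4,10),0,.35,(0,255,255),1)
  for u in range(0,100,10): cv2.putText(o,str(225+u),(0,u*4+4),0,.35,(0,255,255),1)
  return o
cv2.imwrite('pics/crop5.png',np.hstack([g(cv2.imread('pics/scene0.png')),g(a)]))
E
```

```text
10.3 [ 0.58336114 -0.14320861  0.18480273] [ 3.13886357e+00  2.11030286e-04 -1.39681644e+00] [-4.54957471 -0.77920389  0.36639642]
0 [[258.2, 309.2], [300.5, 283.5], [290.4, 271.9], [248.5, 296.5]]
5 [[256.1, 310.0], [301.0, 287.2], [292.1, 274.7], [247.9, 296.5]]
```

View pics/crop5.png

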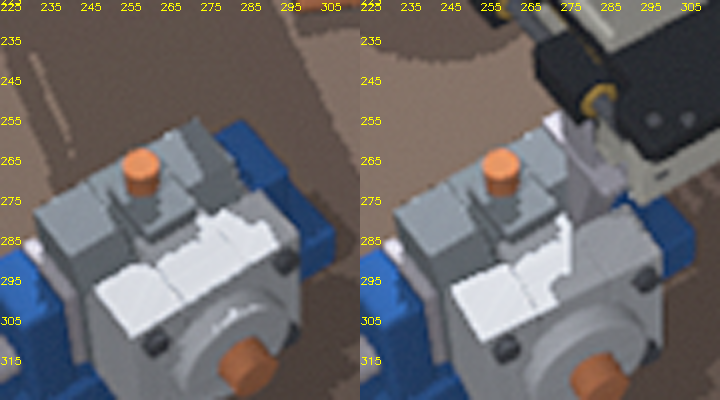

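The picture shows the front half swung on the left: bolts moved from (155,342),(285,260) to (145,348),(287,278) in the crop, about 6° = 7 mm. Now lift and cross to the right notch.

>>> {"api": "apply_moves", "payload": {"steps": [{"translation":[0,0,0.02],"rotation":[0,0,0]},{"translation":[0,0,0.04],"rotation":[0,0,0]},{"translation":[0,0,0.08],"rotation":[0,0,0]},{"translation":[0,0,0.12],"rotation":[0,0,0]},{"translation":[0,0,0.16],"rotation":[0,0,0]},{"translation":[0,0,0.2],"rotation":[0,0,0]},{"translation":[0,0,0.24],"rotation":[0,0,0]},{"translation":[0,0,0.28],"rotation":[0,0,0]},{"translation":[0,0,0.32],"rotation":[0,0,0]},{"translation":[0,0,0.34],"rotation":[0,0,0]}]}}

```text
t: 11.18
eef_pos: [0.5854, -0.143, 0.2721]
ee_rot: [-3.14, -0.001, -1.396]
force: [0.8, -0.1, -3.1]
width: 0.0237
gripper_force: 58.0
```

>>> {"api": "apply_moves", "payload": {"steps": [{"translation":[0.005,-0.03,0],"rotation":[0,0,0]},{"translation":[0.011,-0.06,0],"rotation":[0,0,0]},{"translation":[0.018,-0.1,0],"rotation":[0,0,0]},{"translation":[0.026,-0.14,0],"rotation":[0,0,0]},{"translation":[0.033,-0.18,0],"rotation":[0,0,0]},{"translation":[0.04,-0.22,0],"rotation":[0,0,0]},{"translation":[0.043,-0.235,0],"rotation":[0,0,0]},{"translation":[0.043,-0.235,0],"rotation":[0,0,0]},{"translation":[0.043,-0.235,0],"rotation":[0,0,0]},{"translation":[0.043,-0.235,0],"rotation":[0,0,0]}]}}

```text
t: 12.02
eef_pos: [0.5955, -0.2015, 0.27]
ee_rot: [3.141, 0.0, -1.397]
force: [0.7, 1.4, -3.8]
width: 0.0235
gripper_force: 58.0
```

>>> {"api": "apply_moves", "payload": {"steps": [{"translation":[0,0,-0.03],"rotation":[0,0,0]},{"translation":[0,0,-0.07],"rotation":[0,0,0]},{"translation":[0,0,-0.11],"rotation":[0,0,0]},{"translation":[0,0,-0.15],"rotation":[0,0,0]},{"translation":[0,0,-0.19],"rotation":[0,0,0]},{"translation":[0,0,-0.22],"rotation":[0,0,0]},{"translation":[0,0,-0.245],"rotation":[0,0,0]},{"translation":[0,0,-0.265],"rotation":[0,0,0]},{"translation":[0,0,-0.28],"rotation":[0,0,0]},{"translation":[0,0,-0.29],"rotation":[0,0,0]}]}}

```text
t: 12.85
eef_pos: [0.5947, -0.2021, 0.1977]
ee_rot: [3.14, -0.0, -1.396]
force: [-5.6, -0.0, 4.0]
width: 0.0238
gripper_force: 58.0
```

>>> {"api": "apply_moves", "payload": {"steps": [{"translation":[0,0,-0.005],"rotation":[0,0,0]},{"translation":[0,0,-0.01],"rotation":[0,0,0]},{"translation":[0,0,-0.015],"rotation":[0,0,0]},{"translation":[0,0,-0.02],"rotation":[0,0,0]},{"translation":[0,0,-0.025],"rotation":[0,0,0]},{"translation":[0,0,-0.03],"rotation":[0,0,0]},{"translation":[0,0,-0.035],"rotation":[0,0,0]},{"translation":[0,0,-0.04],"rotation":[0,0,0]},{"translation":[0,0,-0.045],"rotation":[0,0,0]},{"translation":[0,0,-0.05],"rotation":[0,0,0]}]}}

```text
t: 13.68
eef_pos: [0.5953, -0.2017, 0.1847]
ee_rot: [3.141, 0.0, -1.396]
force: [-6.4, -1.1, 2.1]
width: 0.0239
gripper_force: 58.0
```

>>> {"api": "apply_moves", "payload": {"steps": [{"translation":[0,0,-0.01],"rotation":[0,0,0]},{"translation":[0,0,-0.02],"rotation":[0,0,0]},{"translation":[0,0,-0.03],"rotation":[0,0,0]},{"translation":[0,0,-0.04],"rotation":[0,0,0]},{"translation":[0,0,-0.05],"rotation":[0,0,0]},{"translation":[0,0,-0.06],"rotation":[0,0,0]},{"translation":[0,0,-0.07],"rotation":[0,0,0]},{"translation":[0,0,-0.08],"rotation":[0,0,0]},{"translation":[0,0,-0.09],"rotation":[0,0,0]},{"translation":[0,0,-0.1],"rotation":[0,0,0]}]}}

```text
t: 14.52
eef_pos: [0.5952, -0.2018, 0.1597]
ee_rot: [3.141, 0.0, -1.396]
force: [-5.4, -1.3, 2.5]
width: 0.0235
gripper_force: 58.0
```

```bash
cat >>h.py <<'E'
def look(name,x=225,y=225,w=100,h=100,k=4):
    s=get_state();print(s['t'],s['eef_pos'].round(4),s['ee_rot'].round(3),s['force'].round(1))
    a=grab_frame('scene');cv2.imwrite(f'pics/{name}_full.png',a)
    o=[]
    for im in(cv2.imread('pics/scene0.png'),a):
        q=cv2.resize(im[y:y+h,x:x+w],None,fx=k,fy=k,interpolation=cv2.INTER_CUBIC)
        for u in range(0,w,10): cv2.putText(q,str(x+u),(u*k,10),0,.35,(0,255,255),1)
        for u in range(0,h,10): cv2.putText(q,str(y+u),(0,u*k+4),0,.35,(0,255,255),1)
        o.append(q)
    cv2.imwrite(f'pics/{name}.png',np.hstack(o))
E
python3 -c "
from h import *
look('r15')"
```

```text
14.5167 [ 0.5952 -0.2018  0.1597] [ 3.141  0.    -1.396] [-5.4 -1.3  2.5]
```

View pics/r15.png

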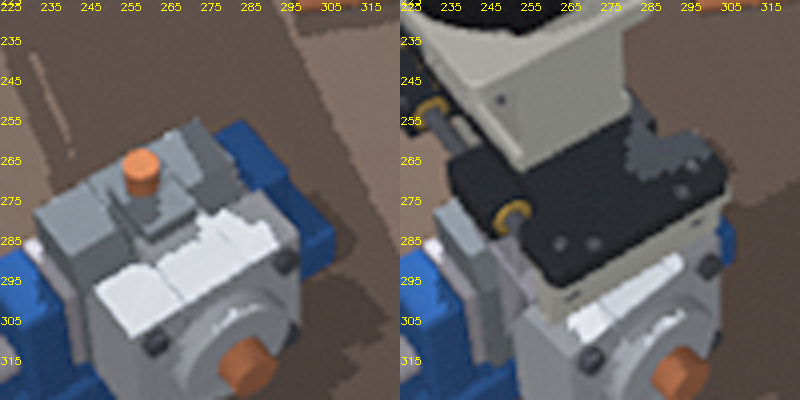

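Both bolts moved as expected (left one (155,342)→(192,358), right (285,260)→(309,265) in the crop): right is well open. Now lift and go back to the left.

>>> {"api": "apply_moves", "payload": {"steps": [{"translation":[0,0,0.02],"rotation":[0,0,0]},{"translation":[0,0,0.06],"rotation":[0,0,0]},{"translation":[0,0,0.11],"rotation":[0,0,0]},{"translation":[0,0,0.16],"rotation":[0,0,0]},{"translation":[0,0,0.21],"rotation":[0,0,0]},{"translation":[0,0,0.26],"rotation":[0,0,0]},{"translation":[0,0,0.31],"rotation":[0,0,0]},{"translation":[0,0,0.36],"rotation":[0,0,0]},{"translation":[0,0,0.41],"rotation":[0,0,0]},{"translation":[0,0,0.44],"rotation":[0,0,0]}]}}

```text
t: 15.4
eef_pos: [0.5973, -0.2015, 0.2727]
ee_rot: [-3.137, -0.001, -1.396]
force: [1.1, 0.6, -3.6]
width: 0.0239
gripper_force: 58.0
```

>>> {"api": "apply_moves", "payload": {"steps": [{"translation":[-0.005,0.03,0],"rotation":[0,0,0]},{"translation":[-0.011,0.06,0],"rotation":[0,0,0]},{"translation":[-0.018,0.1,0],"rotation":[0,0,0]},{"translation":[-0.026,0.14,0],"rotation":[0,0,0]},{"translation":[-0.033,0.18,0],"rotation":[0,0,0]},{"translation":[-0.04,0.22,0],"rotation":[0,0,0]},{"translation":[-0.043,0.235,0],"rotation":[0,0,0]},{"translation":[-0.043,0.235,0],"rotation":[0,0,0]},{"translation":[-0.043,0.235,0],"rotation":[0,0,0]},{"translation":[-0.043,0.235,0],"rotation":[0,0,0]}]}}

```text
t: 16.23
eef_pos: [0.585, -0.143, 0.2701]
ee_rot: [-3.141, -0.0, -1.396]
force: [-0.3, -0.5, -3.4]
width: 0.024
gripper_force: 58.0
```

```bash
python3 -c "
from h import *
look('mid')
v=np.array([.5763,-.1747,.178])
B0=np.array([(225+155/4,225+342/4),(225+285/4,225+260/4)])
B=[least_squares(lambda q:(proj('scene',place(v,[(42,q[0],q[1])]))-b)[0],[0,100]).x for b in B0];print(B)
def est(U):
  def f(p):
    t=p[1];P=[(p[0]+42*np.cos(t)+b[0]*np.sin(t),p[2]-42*np.sin(t)+b[0]*np.cos(t),b[1]) for b in B]
    return (proj('scene',place(v,P))-U).ravel()
  r=least_squares(f,[5,0,0]).x;print('theta',np.degrees(r[1]),'ty',r[2],'L',r[0]+30*np.sin(r[1]),'R',r[0]-30*np.sin(r[1]))
est(np.array([(225+145/4,225+348/4),(225+287/4,225+278/4)]))
est(np.array([(225+192/4,225+358/4),(225+309/4,225+265/4)]))
"
```

```text
16.2333 [ 0.585  -0.143   0.2701] [-3.141 -0.    -1.396] [-0.3 -0.5 -3.4]
[array([-34.5589524 , 106.07877351]), array([ 35.48085303, 107.71053138])]
theta 6.92947517718868 ty 0.042762276240266094 L 8.048203770347808 R 0.8093516163629486
theta -6.490222091491868 ty 3.223075898286738 L 9.40463539486241 R 16.18665454058658
```

View pics/mid.png

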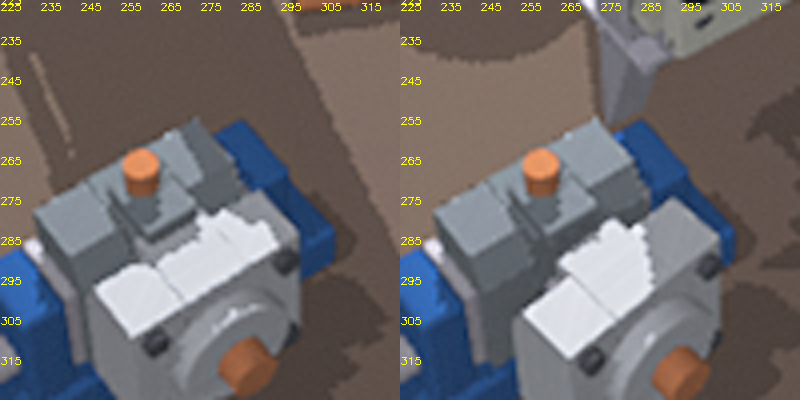

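The view is clear now: left about 9 mm, right about 16 mm, skew 6.5°. Wedge the left deeper.

>>> {"api": "apply_moves", "payload": {"steps": [{"translation":[0,0,-0.03],"rotation":[0,0,0]},{"translation":[0,0,-0.07],"rotation":[0,0,0]},{"translation":[0,0,-0.11],"rotation":[0,0,0]},{"translation":[0,0,-0.15],"rotation":[0,0,0]},{"translation":[0,0,-0.19],"rotation":[0,0,0]},{"translation":[0,0,-0.22],"rotation":[0,0,0]},{"translation":[0,0,-0.25],"rotation":[0,0,0]},{"translation":[0,0,-0.27],"rotation":[0,0,0]},{"translation":[0,0,-0.29],"rotation":[0,0,0]},{"translation":[0,0,-0.31],"rotation":[0,0,0]}]}}

```text
t: 17.12
eef_pos: [0.5851, -0.1429, 0.1923]
ee_rot: [-3.141, -0.0, -1.396]
force: [-0.0, 1.3, -3.8]
width: 0.0237
gripper_force: 58.0
```

>>> {"api": "apply_moves", "payload": {"steps": [{"translation":[0,0,-0.015],"rotation":[0,0,0]},{"translation":[0,0,-0.03],"rotation":[0,0,0]},{"translation":[0,0,-0.045],"rotation":[0,0,0]},{"translation":[0,0,-0.06],"rotation":[0,0,0]},{"translation":[0,0,-0.075],"rotation":[0,0,0]},{"translation":[0,0,-0.09],"rotation":[0,0,0]},{"translation":[0,0,-0.105],"rotation":[0,0,0]},{"translation":[0,0,-0.12],"rotation":[0,0,0]},{"translation":[0,0,-0.135],"rotation":[0,0,0]},{"translation":[0,0,-0.145],"rotation":[0,0,0]}]}}

```text
t: 17.95
eef_pos: [0.5823, -0.1441, 0.1561]
ee_rot: [3.136, -0.001, -1.396]
force: [-11.8, -5.5, 9.4]
width: 0.0238
gripper_force: 58.0
```

>>> {"api": "apply_moves", "payload": {"steps": [{"translation":[0,0,0],"rotation":[0,0,0]},{"translation":[0,0,0],"rotation":[0,0,0]},{"translation":[0,0,0.02],"rotation":[0,0,0]},{"translation":[0,0,0.07],"rotation":[0,0,0]},{"translation":[0,0,0.13],"rotation":[0,0,0]},{"translation":[0,0,0.2],"rotation":[0,0,0]},{"translation":[0,0,0.27],"rotation":[0,0,0]},{"translation":[0,0,0.34],"rotation":[0,0,0]},{"translation":[0,0,0.41],"rotation":[0,0,0]},{"translation":[0,0,0.455],"rotation":[0,0,0]}]}}

```text
t: 18.78
eef_pos: [0.5865, -0.1426, 0.2719]
ee_rot: [-3.137, -0.0, -1.396]
force: [0.0, 0.6, -3.0]
width: 0.0237
gripper_force: 58.0
```

```bash
python3 -c "
from h import *
look('fin')
# track bolts by template matching against the 'mid' picture
m=cv2.imread('pics/mid_full.png');f=cv2.imread('pics/fin_full.png')
v=np.array([.5763,-.1747,.178])
B=[(-34.56,106.08),(35.48,107.7)]
def est(U):
  def g(p):
    t=p[1];P=[(p[0]+42*np.cos(t)+b[0]*np.sin(t),p[2]-42*np.sin(t)+b[0]*np.cos(t),b[1]) for b in B]
    return (proj('scene',place(v,P))-U).ravel()
  r=least_squares(g,[5,0,0]).x;print('theta',np.degrees(r[1]),'ty',r[2],'L',r[0]+30*np.sin(r[1]),'R',r[0]-30*np.sin(r[1]),'res',r)
U=[]
for u,w in [(273,314.5),(302.25,291.25)]:
  x,y=int(round(u)),int(round(w));k=6
  T=m[y-k:y+k+1,x-k:x+k+1];r=cv2.matchTemplate(f[y-20:y+21,x-20:x+21],T,cv2.TM_CCOEFF_NORMED)
  _,s,_,l=cv2.minMaxLoc(r);U.append((u+l[0]+k-20,w+l[1]+k-20));print(s,U[-1])
est(np.array(U))
"
```

```text
18.7833 [ 0.5865 -0.1426  0.2719] [-3.137 -0.    -1.396] [ 0.   0.6 -3. ]
0.9817659854888916 (272, 315.5)
0.9333471059799194 (302.25, 294.25)
theta -2.942529556445796 ty 2.7525209318947277 L 13.888066955975297 R 16.968122331791335 res [15.42809464 -0.05135683  2.75252093]
```

Left about 13.9 mm and right about 17 mm; one more deeper push at the left for margin.

>>> {"api": "apply_moves", "payload": {"steps": [{"translation":[0.004,0,-0.05],"rotation":[0,0,0]},{"translation":[0.004,0,-0.11],"rotation":[0,0,0]},{"translation":[0.004,0,-0.17],"rotation":[0,0,0]},{"translation":[0.004,0,-0.22],"rotation":[0,0,0]},{"translation":[0.004,0,-0.27],"rotation":[0,0,0]},{"translation":[0.004,0,-0.32],"rotation":[0,0,0]},{"translation":[0.004,0,-0.37],"rotation":[0,0,0]},{"translation":[0.004,0,-0.4],"rotation":[0,0,0]},{"translation":[0.004,0,-0.42],"rotation":[0,0,0]},{"translation":[0.004,0,-0.44],"rotation":[0,0,0]}]}}

```text
t: 19.67
eef_pos: [0.5833, -0.1439, 0.1594]
ee_rot: [3.136, -0.001, -1.396]
force: [-11.7, -4.4, 9.3]
width: 0.0235
gripper_force: 58.0
```

>>> {"api": "apply_moves", "payload": {"steps": [{"translation":[0,0,-0.005],"rotation":[0,0,0]},{"translation":[0,0,-0.01],"rotation":[0,0,0]},{"translation":[0,0,-0.015],"rotation":[0,0,0]},{"translation":[0,0,-0.02],"rotation":[0,0,0]},{"translation":[0,0,-0.025],"rotation":[0,0,0]},{"translation":[0,0,-0.03],"rotation":[0,0,0]},{"translation":[0,0,-0.033],"rotation":[0,0,0]},{"translation":[0,0,-0.033],"rotation":[0,0,0]},{"translation":[0,0,-0.033],"rotation":[0,0,0]},{"translation":[0,0,-0.033],"rotation":[0,0,0]}]}}

```text
t: 20.5
eef_pos: [0.5822, -0.1448, 0.1527]
ee_rot: [3.135, -0.002, -1.396]
force: [-14.4, -4.6, 13.9]
width: 0.0235
gripper_force: 58.1
```

>>> {"api": "apply_moves", "payload": {"steps": [{"translation":[0,0,0.01],"rotation":[0,0,0]},{"translation":[0,0,0.03],"rotation":[0,0,0]},{"translation":[0,0,0.07],"rotation":[0,0,0]},{"translation":[0,0,0.12],"rotation":[0,0,0]},{"translation":[0,0,0.18],"rotation":[0,0,0]},{"translation":[0,0,0.24],"rotation":[0,0,0]},{"translation":[0,0,0.3],"rotation":[0,0,0]},{"translation":[0,0,0.36],"rotation":[0,0,0]},{"translation":[0,0,0.42],"rotation":[0,0,0]},{"translation":[0,0,0.46],"rotation":[0,0,0]}]}}

```text
t: 21.33
eef_pos: [0.5872, -0.1427, 0.269]
ee_rot: [-3.138, -0.001, -1.396]
force: [0.3, -0.2, -2.2]
width: 0.0236
gripper_force: 58.0
```

```bash
python3 -c "
from h import *
look('fin2')
m=cv2.imread('pics/mid_full.png');f=cv2.imread('pics/fin2_full.png')
v=np.array([.5763,-.1747,.178])
B=[(-34.56,106.08),(35.48,107.7)]
def est(U):
  def g(p):
    t=p[1];P=[(p[0]+42*np.cos(t)+b[0]*np.sin(t),p[2]-42*np.sin(t)+b[0]*np.cos(t),b[1]) for b in B]
    return (proj('scene',place(v,P))-U).ravel()
  r=least_squares(g,[5,0,0]).x;print('theta',np.degrees(r[1]),'L',r[0]+30*np.sin(r[1]),'R',r[0]-30*np.sin(r[1]))
U=[];q=4
M=cv2.resize(m,None,fx=q,fy=q,interpolation=cv2.INTER_CUBIC);F=cv2.resize(f,None,fx=q,fy=q,interpolation=cv2.INTER_CUBIC)
for u,w in [(273,314.5),(302.25,291.25)]:
  x,y=round(u*q),round(w*q);k=22;n=70
  T=M[y-k:y+k+1,x-k:x+k+1];r=cv2.matchTemplate(F[y-n:y+n+1,x-n:x+n+1],T,cv2.TM_CCOEFF_NORMED)
  _,s,_,l=cv2.minMaxLoc(r);U.append((u+(l[0]+k-n)/q,w+(l[1]+k-n)/q));print(s,U[-1])
est(np.array(U))
"
```

```text
21.3333 [ 0.5872 -0.1427  0.269 ] [-3.138e+00 -1.000e-03 -1.396e+00] [ 0.3 -0.2 -2.2]
0.9879381060600281 (271.5, 315.75)
0.9253150820732117 (302.75, 294.25)
theta -2.1386574595060437 L 14.525397650961017 R 16.76447447882583
```

Left ≈14.5 mm, right ≈16.8 mm, skew 2°. Return the wedge to the rack by undoing the commanded shifts.

>>> {"api": "apply_moves", "payload": {"steps": [{"translation":[-0.01,0.04,0],"rotation":[0,0,-0.02]},{"translation":[-0.02,0.1,0],"rotation":[0,0,-0.06]},{"translation":[-0.04,0.18,0],"rotation":[0,0,-0.11]},{"translation":[-0.06,0.27,0],"rotation":[0,0,-0.16]},{"translation":[-0.08,0.36,0],"rotation":[0,0,-0.21]},{"translation":[-0.1,0.45,0],"rotation":[0,0,-0.26]},{"translation":[-0.12,0.54,0],"rotation":[0,0,-0.31]},{"translation":[-0.13,0.63,0],"rotation":[0,0,-0.36]},{"translation":[-0.15,0.72,0],"rotation":[0,0,-0.41]},{"translation":[-0.16,0.8,0],"rotation":[0,0,-0.46]}]}}

```text
t: 22.22
eef_pos: [0.5455, 0.0587, 0.2665]
ee_rot: [-3.141, 0.001, -1.638]
force: [0.2, 0.5, -4.1]
width: 0.0237
gripper_force: 58.0
```

>>> {"api": "apply_moves", "payload": {"steps": [{"translation":[-0.01,0.07,0],"rotation":[0,0,-0.04]},{"translation":[-0.02,0.13,0],"rotation":[0,0,-0.08]},{"translation":[-0.035,0.18,0],"rotation":[0,0,-0.11]},{"translation":[-0.045,0.22,0],"rotation":[0,0,-0.14]},{"translation":[-0.048,0.24,0],"rotation":[0,0,-0.15]},{"translation":[-0.048,0.248,0],"rotation":[0,0,-0.15]},{"translation":[-0.048,0.248,0],"rotation":[0,0,-0.15]},{"translation":[-0.048,0.248,0],"rotation":[0,0,-0.15]},{"translation":[-0.048,0.248,0],"rotation":[0,0,-0.15]},{"translation":[-0.048,0.248,0],"rotation":[0,0,-0.15]}]}}

```text
t: 23.05
eef_pos: [0.534, 0.1186, 0.2668]
ee_rot: [-3.142, -0.0, -1.716]
force: [0.4, 0.6, -3.6]
width: 0.0236
gripper_force: 58.0
```

```bash
python3 -c "
from h import *
look('ret',330,120,110,130,4)
f=cv2.imread('pics/ret_full.png');g=cv2.imread('pics/s2.png')
# compare wedge collar/blade look with predicted pixels
s=get_state();e=s['eef_pos'];y=s['ee_rot'][2]+np.pi/2;h=(e[2]+.0094)*1000
P=[(-12,-10,h-101),(-9,10,h-101),(25,-13,h-31),(-25,-13,h-25)]
print(proj('scene',place([e[0],e[1],y],P)).round(1))
o=cv2.imread('pics/ret.png')[:,440:]
cv2.imwrite('pics/ret1.png',o)
"
```

```text
23.05 [0.534  0.1186 0.2668] [-3.142 -0.    -1.716] [ 0.4  0.6 -3.6]
[[385.4 192.1]
 [395.  191. ]
 [396.9 178.4]
 [386.  159.5]]
```

>>> {"api": "apply_moves", "payload": {"steps": [{"translation":[0,0,-0.05],"rotation":[0,0,0]},{"translation":[0,0,-0.12],"rotation":[0,0,0]},{"translation":[0,0,-0.2],"rotation":[0,0,0]},{"translation":[0,0,-0.28],"rotation":[0,0,0]},{"translation":[0,0,-0.36],"rotation":[0,0,0]},{"translation":[0,0,-0.44],"rotation":[0,0,0]},{"translation":[0,0,-0.51],"rotation":[0,0,0]},{"translation":[0,0,-0.56],"rotation":[0,0,0]},{"translation":[0,0,-0.6],"rotation":[0,0,0]},{"translation":[0,0,-0.6],"rotation":[0,0,0]}]}}

```text
t: 23.93
eef_pos: [0.5328, 0.1183, 0.1148]
ee_rot: [3.139, -0.002, -1.717]
force: [-0.8, -0.9, -3.2]
width: 0.0239
gripper_force: 58.0
```

>>> {"api": "apply_moves", "payload": {"steps": [{"translation":[0,0,-0.005],"rotation":[0,0,0]},{"translation":[0,0,-0.01],"rotation":[0,0,0]},{"translation":[0,0,-0.015],"rotation":[0,0,0]},{"translation":[0,0,-0.02],"rotation":[0,0,0]},{"translation":[0,0,-0.025],"rotation":[0,0,0]},{"translation":[0,0,-0.03],"rotation":[0,0,0]},{"translation":[0,0,-0.035],"rotation":[0,0,0]},{"translation":[0,0,-0.035],"rotation":[0,0,0]},{"translation":[0,0,-0.035],"rotation":[0,0,0]},{"translation":[0,0,-0.035],"rotation":[0,0,0]}]}}

```text
t: 24.77
eef_pos: [0.5339, 0.1191, 0.1081]
ee_rot: [-3.142, -0.0, -1.716]
force: [-0.0, -0.3, -2.6]
width: 0.0237
gripper_force: 58.0
```

>>> {"api": "apply_moves", "payload": {"steps": [{"translation":[0,0,-0.002],"rotation":[0,0,0]},{"translation":[0,0,-0.004],"rotation":[0,0,0]},{"translation":[0,0,-0.006],"rotation":[0,0,0]},{"translation":[0,0,-0.006],"rotation":[0,0,0]},{"translation":[0,0,-0.006],"rotation":[0,0,0]},{"translation":[0,0,-0.006],"rotation":[0,0,0]},{"translation":[0,0,-0.006],"rotation":[0,0,0]},{"translation":[0,0,-0.006],"rotation":[0,0,0]},{"translation":[0,0,-0.006],"rotation":[0,0,0]},{"translation":[0,0,-0.006],"rotation":[0,0,0]}]}}

```text
t: 25.6
eef_pos: [0.5339, 0.1191, 0.1066]
ee_rot: [-3.142, 0.0, -1.716]
force: [-0.6, -0.3, -2.2]
width: 0.0239
gripper_force: 58.0
```

>>> {"api": "apply_moves", "payload": {"steps": [{"translation":[0,0,-0.001],"rotation":[0,0,0]},{"translation":[0,0,-0.002],"rotation":[0,0,0]},{"translation":[0,0,-0.003],"rotation":[0,0,0]},{"translation":[0,0,-0.004],"rotation":[0,0,0]},{"translation":[0,0,-0.004],"rotation":[0,0,0]},{"translation":[0,0,-0.004],"rotation":[0,0,0]},{"translation":[0,0,-0.004],"rotation":[0,0,0]},{"translation":[0,0,-0.004],"rotation":[0,0,0]},{"translation":[0,0,-0.004],"rotation":[0,0,0]},{"translation":[0,0,-0.004],"rotation":[0,0,0]}]}}

```text
t: 26.43
eef_pos: [0.5339, 0.1191, 0.1066]
ee_rot: [-3.141, 0.0, -1.716]
force: [-4.5, -0.2, 8.4]
width: 0.0236
gripper_force: 58.0
```

Seated on the rails (8 N). Release, rise.

>>> {"api": "apply_moves", "payload": {"steps": [{"translation":[0,0,0.002],"rotation":[0,0,0]},{"translation":[0,0,0.002],"rotation":[0,0,0]},{"translation":[0,0,0.002],"rotation":[0,0,0]},{"translation":[0,0,0.002],"rotation":[0,0,0]},{"translation":[0,0,0.002],"rotation":[0,0,0]},{"translation":[0,0,0.002],"rotation":[0,0,0]},{"translation":[0,0,0.002],"rotation":[0,0,0]},{"translation":[0,0,0.002],"rotation":[0,0,0]},{"translation":[0,0,0.002],"rotation":[0,0,0]},{"translation":[0,0,0.002],"rotation":[0,0,0]}], "jaw": -1}}

```text
t: 27.27
eef_pos: [0.5338, 0.1191, 0.106]
ee_rot: [3.142, -0.0, -1.716]
force: [0.1, 0.4, -0.1]
width: 0.0842
gripper_force: 0.0
```

>>> {"api": "apply_moves", "payload": {"steps": [{"translation":[0,0,0.03],"rotation":[0,0,0]},{"translation":[0,0,0.08],"rotation":[0,0,0]},{"translation":[0,0,0.14],"rotation":[0,0,0]},{"translation":[0,0,0.2],"rotation":[0,0,0]},{"translation":[0,0,0.26],"rotation":[0,0,0]},{"translation":[0,0,0.32],"rotation":[0,0,0]},{"translation":[0,0,0.38],"rotation":[0,0,0]},{"translation":[0,0,0.44],"rotation":[0,0,0]},{"translation":[0,0,0.5],"rotation":[0,0,0]},{"translation":[0,0,0.54],"rotation":[0,0,0]}]}}

```text
t: 28.1
eef_pos: [0.5343, 0.1192, 0.2433]
ee_rot: [-3.14, 0.001, -1.716]
force: [0.3, 0.1, 0.5]
width: 0.0877
gripper_force: 0.0
```

```bash
python3 -c "
from h import *
s=get_state();print(s['t'],s['eef_pos'],s['force'],s['width'])
a=grab_frame('scene');cv2.imwrite('pics/end_full.png',a)
cv2.imwrite('pics/end.png',cv2.resize(a[170:350,200:480],None,fx=2.8,fy=2.8,interpolation=cv2.INTER_CUBIC))
"
```

```text
28.1 [0.53427982 0.1191654  0.243334  ] [0.31093937 0.11261458 0.48212298] 0.08767692684999584
```

View pics/end.png

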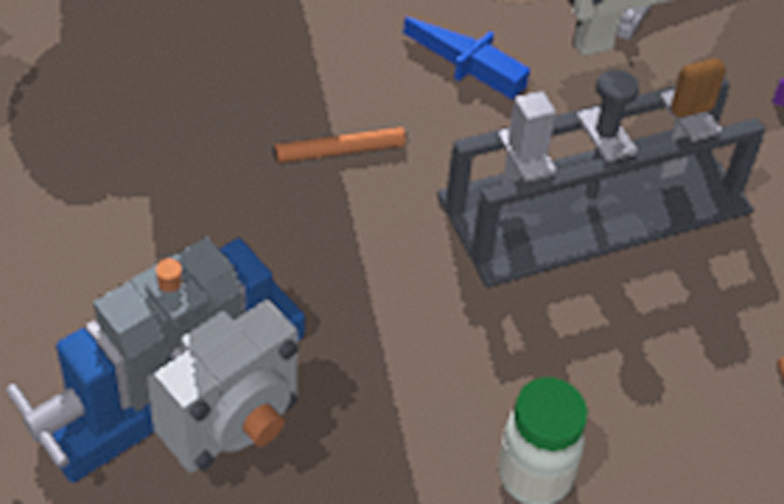

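The final picture shows the wedge upright in its place in the rack at crop (533,130). The front casing half stands evenly apart from the rear half at crop (230,370), and the gripper is clear of everything.

```bash
python3 -c "
from station import *
print(job_done())"
```

```text
the job is handed in; nothing more can be done
None
```

The job is handed in: by camera estimate the seam stands open about 14.5 mm at the left notch and 16.8 mm at the right, skew at the checks between pushes was at most about 7°, and the wedge hangs upright in its rack place.

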